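Load the rod-finishing caddy

ROBOT

A 6-joint arm with a two-finger parallel gripper is mounted at the origin on a cart in front of the work surface, level with it; the furniture and walls round the work are solid. World frame = base frame: x ahead of the robot, y to its left, z up, the work surface at z = 0. Lengths are in mm, angles in rad, forces in N, time in s.
With the tool pointing down it reaches from about 300 to 850 mm from the base axis. Payload 5.4 kg.
Tool frame: the origin (TCP) lies midway between the tips of the shut fingers; the grasp point (between the pads) lies pinch_z behind it (pinch_z is the distance from the TCP to the grasp point, in mm); z points along the fingers, x is the direction in which the jaws open and shut, and the axes are right-handed (so a half turn about z gives the same grasp; the last joint's range is limited). The gripper opens to 85 mm and grips with 20 to 120 N. Pads are 22 mm wide; open, the fingers measure 114 mm over their backs; the gripper's body (76 mm by 85 mm) begins 54 mm behind the grasp point. The pads swing forward as they close: fully open they stand 13 mm farther back than shut.
Start: joints at [1.065, 0.158, 1.597, -0, 1.386, -0.21], TCP at [167.626, 550.007, 231.299] pointing down, gripper open.
Joint ranges: [-2.91, 2.91], [-0.94, 2.29], [0.18, 2.7], [-1.29, 4.43], [0.17, 2.64], [-3, 3]. Speed limits (rad/s): [2.57, 2.57, 3.14, 3.14, 3.14, 3.14].

INTERFACE

Orientations are given as a unit quaternion [w, x, y, z].
In Python, from cell import * gives the robot as it stands.
- The arm moves only by the shell command python3 -m handwheel 'ROWS' [OPENING] [FORCE]. ROWS is JSON, a list of rows, each a list of 4 numbers: the shift along the tool's x, y, z in m, then the turn about the tool's z in rad. In form: [[tx, ty, tz, roll], ...]. A call has 1 to 8 rows; each row shifts and turns the pose as measured when the row begins, along the tool's axes as they then stand; what a row does not reach is not made up. A row lasts 1/10 s, in which the tool goes at most 50 mm and 8.59 degrees, less where a joint would pass 70% of its speed; a pose out of reach is approached as far as the arm can. A call is refused whole if a number of a shift passes 0.05 or a number of a turn 0.15, either way. A call with a gripper value outside its range is refused whole. OPENING is the opening in per cent of the stroke, from 0 (shut) to 100 (fully open), set as the call begins (- or left out, the last holds). The fingers move at their own pace and stop on an object; FORCE is the grip in N (left out, the last holds). Time passes only in rows, so rows that do not move let the fingers close. It gives the time, the measured TCP pose, the force and the opening at its end, in the units of the state.
- sense(): the state, without advancing time (a new reading comes with each control period).
- snapshot(name): name is "scene" or "side" or "wrist"; returns a dict with "image" (420x560x3 uint8, blue, green, red), "z_map" (420x560 float32, mm along the optical axis (not along the pixel's ray), 0 where there is no reading), "vfov" (degrees; the focal length in pixels is half the picture's height over the tangent of half this angle, whatever the lens; pixels are square), "cx", "cy" (the principal point, pixels), "k1" (the pictures are not rectified: a ray, as slopes to the right and down, at radius r is drawn at 1 + k1 r^2 times it, then the intrinsics apply), "R" (3x3) and "t" (3): a world point X has camera coordinates R X + t. Camera axes: x right, y down, z forward; pixel columns grow to the right and rows downward; lengths in mm; the calibration is good to about 2 mm. A picture is of the moment at which its call begins.
- close_job(): hands the job in, once; it reports no verdict.
The state is a dict: "time_s": time; "joints": joint angles; "dq": joint speeds; "effort": joint torques, N m; "ee_pos": TCP position; "ee_rot": TCP orientation; "ft_force": force on the tool from outside, world axes, zero at the start; "ft_torque": the same for the moment, N m; "width": opening from 0.0 (shut) to 1.0 (fully open).
Only numpy, scipy, OpenCV 4.12 (cv2) and the standard library are available. Lean on these libraries where they do the work, as an engineer would, in place of code of your own. Each camera call takes 0.05 s, during which the arm holds its last target.

TASK

Load the wooden caddy for the next rod-finishing job: stand the dropper bottle in the wide round well, the epoxy bottle in the narrow round well, the black mixing cup in the wide square well and the thread spool in the narrow square well, each upright and right down on the floor of its well. The tall wash bottle and the little white-capped lacquer bottle do not belong to this job: leave them standing where they are.

Things in the scene. Friction and masses are not known exactly. Their poses are not given: they have to be found in the camera images.
- dropper: Squeeze bottle with brass dropper nozzle and black collar, pale body; the lower of the two large bottles. Round body 51 mm across up to 85 mm high, collar 34 mm across to 104 mm, thin nozzle to 123 mm; 0.1 to 0.17 kg, loose, standing. Belongs in the wide round well. Origin: centre of its underside; z up along its axis.
- epoxy: Small bottle of the two-part epoxy finish with light blue body and black cap: the taller and plainer of the two small bottles. Round body 29 mm across up to 60 mm high, cap 24 mm across to 74 mm, loose, standing. Belongs in the narrow round well. Origin: centre of its underside; z up along its axis.
- mixing_cup: Black plastic mixing beaker, open on top, 62 mm high, 56 mm across at the rim and about 51 mm at the foot, loose, standing. Belongs in the wide square well. Origin: centre of its underside; z up along its axis.
- thread_spool: Spool of wrapping thread, dark blue between pale flanges, 33 mm across and 38 mm high, loose, standing on a flange. Belongs in the narrow square well. Origin: centre of its underside; z up along its axis.
- insert_wide_round: Beech insert 98 x 98 x 24 mm in the plywood caddy (218 mm square, wall tops 34 mm above the bench), fixed, with one well: round, 67 mm across, 18 mm deep. Four such, 100 mm apart centre to centre, two by two, swap quarters between starts. Origin: middle of its underside, below the well's centre, 6 mm above the bench; x, y along its sides, z up; well floor at z = 6 mm, top at 24 mm.
- insert_narrow_round: Beech insert 98 x 98 x 24 mm in the plywood caddy (218 mm square, wall tops 34 mm above the bench), fixed, with one well: round, 46 mm across, 18 mm deep. Four such, 100 mm apart centre to centre, two by two, swap quarters between starts. Origin: middle of its underside, below the well's centre, 6 mm above the bench; x, y along its sides, z up; well floor at z = 6 mm, top at 24 mm.
- insert_wide_square: Beech insert 98 x 98 x 24 mm in the plywood caddy (218 mm square, wall tops 34 mm above the bench), fixed, with one well: square, 68 x 68 mm, 18 mm deep. Four such, 100 mm apart centre to centre, two by two, swap quarters between starts. Origin: middle of its underside, below the well's centre, 6 mm above the bench; x, y along its sides, z up; well floor at z = 6 mm, top at 24 mm.
- insert_narrow_square: Beech insert 98 x 98 x 24 mm in the plywood caddy (218 mm square, wall tops 34 mm above the bench), fixed, with one well: square, 49 x 49 mm, 18 mm deep. Four such, 100 mm apart centre to centre, two by two, swap quarters between starts. Origin: middle of its underside, below the well's centre, 6 mm above the bench; x, y along its sides, z up; well floor at z = 6 mm, top at 24 mm.
- wash: Look-alike, stays where it is: tall white wash bottle with a long thin spout, no brass nozzle; body 53 mm across to 105 mm high, 176 mm high to the tip of the spout, with its spout nowhere more than 45 mm sideways from the origin; loose, standing. Origin: on its underside, 5 mm to the -y side of the body's middle; z up.
- lacquer: Look-alike, stays where it is: small lacquer bottle, blue with a tall white brush cap; 27 mm across and only 62 mm high, loose, standing. Origin: centre of its underside; z up along its axis.
Things that resemble listed ones, but are neither listed nor needed, are in the scene too. Leave any orange or purple look-alike of the epoxy alone.

How it is judged:
By the outcome, as a careful person would: the job done as asked, in the order asked, and still so for the second after the job is handed in, with the robot touching nothing.
It also fails if it takes over 102 s, if anything falls off the work surface, if the arm or the gripper's body presses on something with over 40 N, if the wrist force passes 120 N, or if a joint passes its speed limit or range.

## Working session

There is one attempt and no reset: what is moved stays moved. The work goes in short steps, Python scripts to look and compute and a shell command to move; the robot and the scene stay as the last step left them, time stands still between calls to the robot, and variables do not carry over. Pictures are saved under pics/ and viewed, and the job is handed in when it is done.

```bash
ls; mkdir -p pics; cat > h.py <<'E'
from cell import *
import numpy as np, cv2
def snap(n):
    s=snapshot(n); return s
def world(s,u,v,z=None,depth=None):
    h=s["image"].shape[0]; f=h/2/np.tan(np.radians(s["vfov"])/2)
    xd=np.array([(u-s["cx"])/f,(v-s["cy"])/f],float)
    x=xd.copy()
    for _ in range(30): x=xd/(1+s["k1"]*(x@x))
    d=np.array([x[0],x[1],1.0]); R=np.array(s["R"]);t=np.array(s["t"])
    o=-R.T@t; dw=R.T@d
    if depth is not None: return o+dw*depth
    return o+dw*(z-o[2])/dw[2]
def cloud(s):
    h,w=s["z_map"].shape; f=h/2/np.tan(np.radians(s["vfov"])/2)
    u,v=np.meshgrid(np.arange(w),np.arange(h))
    xd=np.stack([(u-s["cx"])/f,(v-s["cy"])/f],-1); x=xd.copy()
    for _ in range(30): x=xd/(1+s["k1"]*(x**2).sum(-1,keepdims=True))
    d=np.concatenate([x,np.ones((h,w,1))],-1)*s["z_map"][...,None]
    P=(d-np.array(s["t"]))@np.array(s["R"])
    P[s["z_map"]==0]=np.nan
    return P
def proj(s,X):
    h=s["image"].shape[0]; f=h/2/np.tan(np.radians(s["vfov"])/2)
    c=np.array(s["R"])@np.array(X)+np.array(s["t"]); x=c[:2]/c[2]; x=x*(1+s["k1"]*(x@x))
    return f*x+np.array([s["cx"],s["cy"]])
E
python3 - <<'E'
from h import *
import pickle
print(sense())
try: print(pinch_z)
except Exception as e: print(e)
for n in ["scene","side","wrist"]:
    s=snap(n); cv2.imwrite(f"pics/{n}0.png",s["image"]); pickle.dump(s,open(n+"0.pkl","wb"))
    R=np.array(s["R"]);print(n,s["vfov"],s["k1"],-R.T@np.array(s["t"]),R[2])
E
```

```text
pics
{'time_s': 0.0, 'joints': array([ 1.06488102e+00,  1.59046955e-01,  1.59822802e+00, -3.66520879e-05,
        1.38618771e+00, -2.10137000e-01]), 'dq': array([-0.00163347, -0.00081747, -0.00038351,  0.00069418, -0.00137995,
       -0.00013887]), 'effort': array([-6.32133451e-04, -3.95993650e+01, -3.31432092e+01, -1.03187040e-05,
        8.40363238e-03, -1.98268674e-05]), 'ee_pos': array([167.35968025, 549.48242928, 230.32017931]), 'ee_rot': array([ 4.03937042e-04,  8.03578513e-01,  5.95198033e-01, -8.43452474e-04]), 'ft_force': array([0.2172179 , 0.13031842, 0.07947701]), 'ft_torque': array([0.02712009, 0.0144905 , 0.02334229]), 'width': 0.9997325026021334}
18.700000000000003
scene 44.72419885986356 -0.032247555196731205 [-238.89818585 -664.95274552  566.29376081] [ 0.66909646  0.59902413 -0.43986364]
side 43.760280443165364 0.03698505513892239 [ 588.01346347 -949.73680711  537.65027589] [-0.0362366   0.88686015 -0.46061479]
wrist 66.30326306761077 -0.06880286435888608 [ 99.03317519 570.54630476 372.58849761] [ 0.27218248 -0.08475527 -0.95850573]
```

View pics/scene0.png

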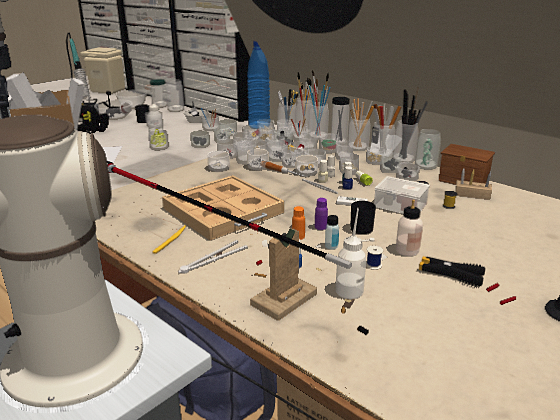

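View pics/side0.png

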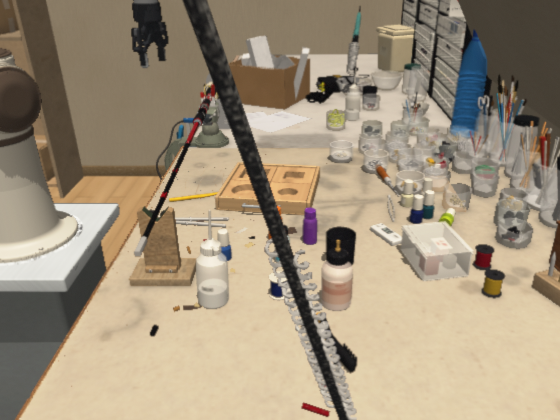

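View pics/wrist0.png

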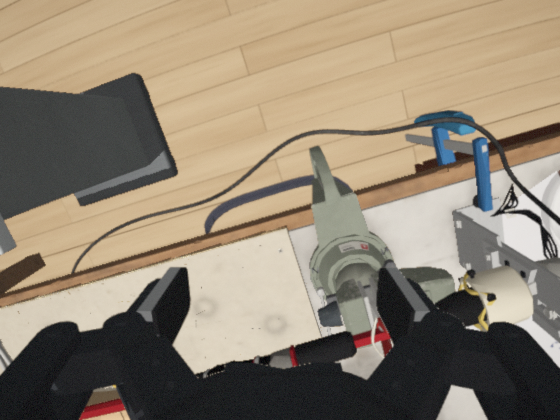

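The scene view shows the caddy at (228,208), dropper at (410,230), wash bottle at (350,270) and epoxy at (332,232). There is an orange look-alike at (298,222) and a purple one at (321,213). The cup is at (363,217) and the spool at (374,257). A rod crosses the work between the stand and the winder. Next I'll zoom in and measure.

```bash
python3 - <<'E'
from h import *
import pickle
s=pickle.load(open("scene0.pkl","rb")); a=s["image"][160:340,150:470]; cv2.imwrite("pics/c1.png",cv2.resize(a,None,fx=2.5,fy=2.5,interpolation=cv2.INTER_CUBIC))
s2=pickle.load(open("side0.pkl","rb")); a=s2["image"][150:330,120:390]; cv2.imwrite("pics/c2.png",cv2.resize(a,None,fx=2.9,fy=2.9,interpolation=cv2.INTER_CUBIC))
P=cloud(s);Q=cloud(s2)
for n,(u,v) in dict(orange=(298,222),purple=(321,213),epoxy=(332,242),cup=(365,222),dropper=(409,238),wash=(348,283),spool=(374,258),rodend=(330,256),rod=(240,217),rod2=(180,192),rod3=(130,173),stand=(285,280),caddy=(235,195)).items(): print(n,P[v,u].round())
print()
for n,(u,v) in dict(purple=(310,232),lac=(225,248),cup=(340,245),dropper=(337,290),wash=(212,285),spool=(277,292),caddy=(270,188),blackrod=(270,200),b2=(220,50),b3=(330,380),redrod=(175,165)).items(): print(n,Q[v,u].round())
E
```

```text
orange [520. -23.  46.]
purple [595. -28.  42.]
epoxy [ 537. -104.   20.]
cup [ 640. -118.   33.]
dropper [ 618. -241.   47.]
wash [ 412. -235.   37.]
spool [ 532. -213.   27.]
rodend [ 336. -247.  134.]
rod [467. 107.  34.]
rod2 [463. 324.  33.]
rod3 [315. 297. 137.]
stand [ 325. -159.   53.]
caddy [548. 210.  31.]

purple [603. -42.  29.]
lac [ 441. -101.   27.]
cup [ 655. -132.   53.]
dropper [ 643. -255.   42.]
wash [ 441. -250.   47.]
spool [ 544. -219.   11.]
caddy [ 568. -657.  405.]
blackrod [ 568. -657.  397.]
b2 [ 548. -686.  492.]
b3 [ 613. -594.  185.]
redrod [322.  60. 132.]
```

View pics/c1.png

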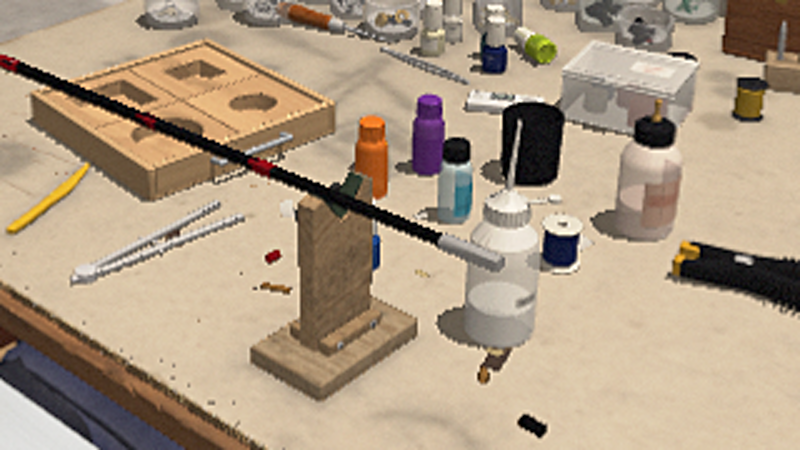

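View pics/c2.png

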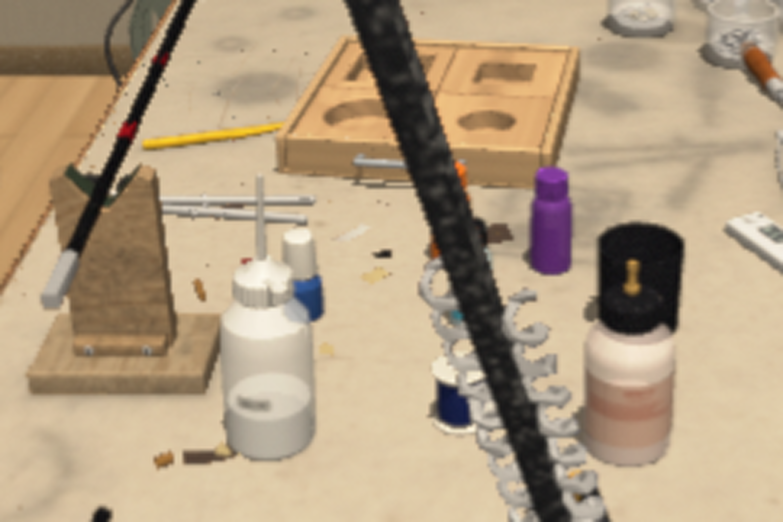

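```bash
cat > fit.py <<'E'
from h import *
from scipy.optimize import least_squares
def fitcirc(P,c0,r,zlo,zhi,rad=45):
    m=np.isfinite(P[...,0])&(P[...,2]>zlo)&(P[...,2]<zhi)&(np.hypot(P[...,0]-c0[0],P[...,1]-c0[1])<rad)
    q=P[m]
    if len(q)<8: return None
    f=lambda c:np.hypot(q[:,0]-c[0],q[:,1]-c[1])-r
    s=least_squares(f,c0,loss="soft_l1",f_scale=1.5)
    return s.x.round(1),len(q),round(float(np.median(abs(f(s.x)))),2)
E
python3 - <<'E'
from fit import *
import pickle
S=[pickle.load(open(n+"0.pkl","rb")) for n in("scene","side")]
C=[cloud(s) for s in S]
for n,c0,r,a,b in [("dropper",(635,-230),25.5,10,80),("epoxy",(545,-95),14.5,8,55),("cup",(660,-105),27,8,58),("spool",(545,-200),16.5,33,38.5),("spoolcore",(545,-200),16.5,-1,6),("wash",(440,-225),26.5,10,95),("lac",(440,-90),13.5,5,30),("orange",(530,-15),14.5,8,55),("purple",(605,-20),14.5,8,55)]:
    for P in C: print(n,fitcirc(P,np.array(c0,float),r,a,b))
for P,n in zip(C,"ab"):
    q=P[np.isfinite(P[...,0])]
    for lo,hi in((60,80),(100,600)): pass
    m=np.abs(P[...,2])<2000
    H=np.zeros((300,300),np.float32); 
    for (x,y,z) in q:
        i,j=int((x-400)),int((y-50))
        if 0<=i<300 and 0<=j<300 and 0<=z<60: H[299-i,299-j]=z*4+10
    H=cv2.dilate(H,np.ones((3,3)))
    cv2.imwrite(f"pics/top_{n}.png",cv2.resize(H,None,fx=1.9,fy=1.9,interpolation=cv2.INTER_NEAREST))
for s,P,(u,v) in((S[0],C[0],(120,105)),):
  pass
# rod
P=C[0]
for (u,v) in ((200,206),(150,185),(110,168),(270,232),(300,243)):
    w=P[v-4:v+5,u-2:u+3].reshape(-1,3); w=w[w[:,2]>60]; print("rod",w.mean(0).round() if len(w) else None)
E
python3 -c "
import cv2,numpy as np
a=cv2.imread('pics/top_a.png');b=cv2.imread('pics/top_b.png');cv2.imwrite('pics/top.png',cv2.resize(np.hstack([a,b]),(800,400)))"
```

```text
dropper (array([ 642.6, -228. ]), 782, 1.1)
dropper (array([ 643. , -229.4]), 1209, 0.93)
epoxy (array([547.1, -95. ]), 273, 0.84)
epoxy (array([547.5, -97.8]), 22, 0.79)
cup (array([656.5, -99.5]), 551, 1.05)
cup (array([ 657.3, -102.3]), 591, 0.74)
spool (array([ 544.8, -202.9]), 86, 3.09)
spool (array([ 549.3, -205.4]), 90, 2.45)
spoolcore (array([ 545.8, -216.5]), 325, 9.37)
spoolcore (array([ 534.2, -210.5]), 213, 8.3)
wash (array([ 435.2, -222.5]), 1120, 1.27)
wash (array([ 436.2, -224.5]), 1487, 1.15)
lac (array([433. , -87.6]), 34, 0.6)
lac (array([435.2, -89.3]), 101, 1.02)
orange (array([530.3, -14.3]), 202, 0.97)
orange (array([530.2, -15.9]), 14, 0.46)
purple (array([600.5, -23. ]), 230, 1.14)
purple (array([601.3, -25. ]), 316, 1.06)
rod [321.  61. 132.]
rod [313. 218. 133.]
rod [287. 329. 149.]
rod [ 329. -120.  133.]
rod [ 348. -172.  123.][ WARN:0@2.338] global loadsave.cpp:1063 imwrite_ Unsupported depth image for selected encoder is fallbacked to CV_8U.
```

View pics/top.png

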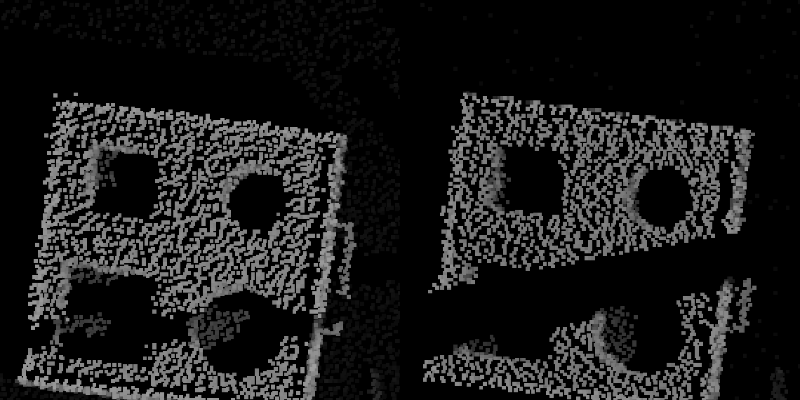

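```bash
cat > cad.py <<'E'
from fit import *
import pickle
S=[pickle.load(open(n+"0.pkl","rb")) for n in("scene","side")]
# layout in caddy frame: +x far, +y left
W={"wr":(-50,-50),"nr":(50,-50),"ws":(-50,50),"ns":(50,50)}
def sd(k,p):
    d=p-np.array(W[k])
    if k=="wr": return np.hypot(*d.T)-33.5
    if k=="nr": return np.hypot(*d.T)-23
    h=34 if k=="ws" else 24.5
    return np.abs(d).max(1)-h
def fitc(P):
    q=P[np.isfinite(P[...,0])]
    q=q[(abs(q[:,0]-540)<160)&(abs(q[:,1]-195)<160)]
    top=q[(q[:,2]>27.5)&(q[:,2]<37)]; low=q[(q[:,2]<25)&(q[:,2]>9)]; gr=q[q[:,2]<3]
    def f(p):
        c,s=np.cos(p[2]),np.sin(p[2]); M=np.array([[c,-s],[s,c]])
        t=(top[:,:2]-p[:2])@M; l=(low[:,:2]-p[:2])@M; g=(gr[:,:2]-p[:2])@M
        r=[np.maximum(0,abs(t).max(1)-109)]
        for k in W: r.append(np.maximum(0,-sd(k,t)))
        inside=abs(l).max(1)<95
        m=np.min([sd(k,l) for k in W],0)
        mi=np.minimum(np.maximum(m,0),abs(abs(l).max(1)-109))
        r.append(mi)
        r.append(np.maximum(0,109-abs(g).max(1)))
        return np.concatenate(r)
    b=None
    for x in((535,190,-.14),(540,200,-.1),(530,195,-.18)):
        o=least_squares(f,x,x_scale=[1,1,.01],diff_step=1e-4,loss="soft_l1",f_scale=1)
        if b is None or o.cost<b.cost:b=o
    return b
if __name__=="__main__":
    R=[]
    for s in S:
        o=fitc(cloud(s)); print(o.x.round(3),o.cost); R.append(o.x)
    m=np.mean(R,0)
    c,sn=np.cos(m[2]),np.sin(m[2]); M=np.array([[c,-sn],[sn,c]])
    for k in W: print(k,(m[:2]+M@np.array(W[k])).round(1))
    for s,n,(a,b,cc,d) in zip(S,"ab",((165,245,150,300),(150,230,200,340))):
        im=cv2.resize(s["image"],None,fx=5,fy=5,interpolation=cv2.INTER_CUBIC)
        def pl(pts,z,col):
            u=np.array([proj(s,[*(m[:2]+M@np.array(p)),z]) for p in pts])*5+2
            cv2.polylines(im,[u.astype(int)],True,col,1)
        pl([(109,109),(109,-109),(-109,-109),(-109,109)],34,(0,0,255))
        for k in W:
            w=np.array(W[k])
            if k[1]=="r":
                r=33.5 if k=="wr" else 23; pl([w+r*np.array([np.cos(t),np.sin(t)]) for t in np.arange(0,6.28,.1)],30,(0,255,0))
            else:
                h=34 if k=="ws" else 24.5; pl([w+h*np.array(e) for e in((1,1),(1,-1),(-1,-1),(-1,1))],30,(0,255,0))
        cv2.imwrite(f"pics/cad{n}.png",im[a*5:b*5,cc*5:d*5])
E
python3 cad.py
```

```text
[429.264 162.045   0.715] 127094.22930425673
[ 5.08485e+02  2.12417e+02 -1.31000e-01] 1839.1131364366895
wr [435.4 124.9]
nr [531.2 153.8]
ws [406.6 220.7]
ns [502.3 249.5]
```

```bash
sed -i 's/((535,190,-.14),(540,200,-.1),(530,195,-.18))/((508,211,-.13),(510,208,-.1),(505,214,-.16))/; s/-540)<160/-508)<150/; s/-195)<160/-211)<150/' cad.py; python3 cad.py; python3 -c "
import cv2,numpy as np
a=cv2.imread('pics/cada.png');b=cv2.imread('pics/cadb.png');w=750
cv2.imwrite('pics/cad.png',cv2.resize(np.vstack([a,cv2.resize(b,(a.shape[1],400))]),(600,600)))"
```

```text
[ 4.64774e+02  1.51762e+02 -5.20000e-02] 144956.32585180158
[ 5.08485e+02  2.12417e+02 -1.31000e-01] 1839.1131987385634
wr [432.3 136.9]
nr [531.9 127.7]
ws [441.4 236.4]
ns [541.  227.3]
```

View pics/cad.png

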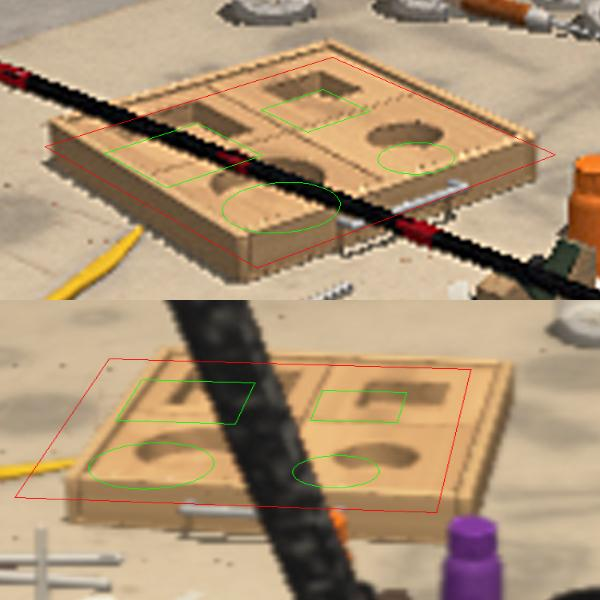

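```bash
sed -i 's/gr=q\[q\[:,2\]<3\]/gr=q[(abs(q[:,2])<3)]/; s/diff_step=1e-4,//' cad.py; python3 cad.py; python3 -c "
import cv2,numpy as np
a=cv2.imread('pics/cada.png');b=cv2.imread('pics/cadb.png');w=750
cv2.imwrite('pics/cad.png',cv2.resize(np.vstack([a,cv2.resize(b,(a.shape[1],400))]),(600,600)))"
```

```text
[ 5.07843e+02  2.14500e+02 -1.31000e-01] 1560.7899155689554
[ 5.08485e+02  2.12378e+02 -1.31000e-01] 1820.8788104042935
wr [452.1 170.4]
nr [551.2 157.4]
ws [465.1 269.5]
ns [564.3 256.5]
```

View pics/cad.png

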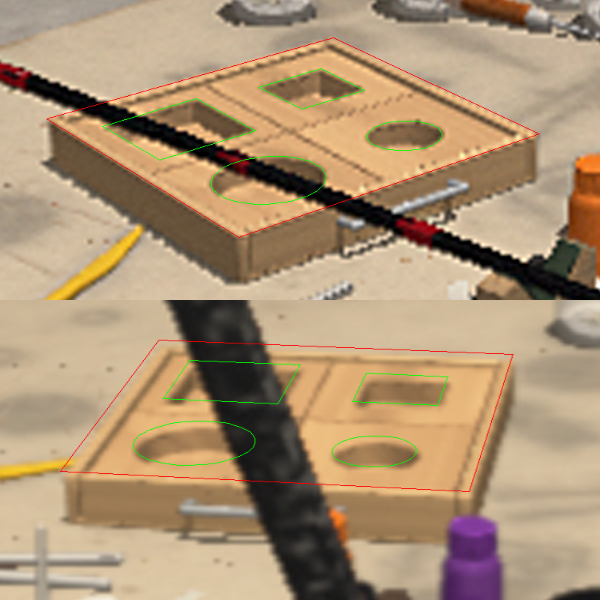

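```bash
python3 - <<'E'
from fit import *
import pickle
for n in("scene","side","wrist"):
    P=cloud(pickle.load(open(n+"0.pkl","rb"))); q=P[np.isfinite(P[...,0])]
    m=(q[:,0]>230)&(q[:,0]<760)&(q[:,1]>-350)&(q[:,1]<600)&(q[:,2]>85)
    g={}
    for p in q[m]:
        k=(int(p[0]//40*40),int(p[1]//40*40)); g.setdefault(k,[]).append(p[2])
    print(n,{k:(len(v),int(max(v))) for k,v in sorted(g.items()) if len(v)>2})
    m=(q[:,0]>600)&(q[:,0]<800)&(q[:,1]>-350)&(q[:,1]<0)&(q[:,2]>15)
    g={}
    for p in q[m]:
        k=(int(p[0]//40*40),int(p[1]//40*40)); g.setdefault(k,[]).append(p[2])
    print('  near',{k:(len(v),int(max(v))) for k,v in sorted(g.items()) if len(v)>2})
E
python3 -m handwheel '[[0,0,-0.03,-0.148],[0,0,-0.03,-0.148]]' 100 40
```

```text
scene {(200, -360): (49, 528), (200, -320): (172, 521), (240, -360): (95, 527), (240, -320): (346, 526), (280, -320): (21, 525), (280, -160): (406, 141), (280, 0): (6, 134), (280, 40): (36, 136), (280, 80): (51, 137), (280, 120): (64, 136), (280, 160): (66, 137), (280, 200): (68, 137), (280, 240): (65, 137), (280, 280): (63, 138), (280, 320): (68, 140), (280, 360): (56, 145), (320, -320): (35, 136), (320, -280): (165, 137), (320, -240): (117, 135), (320, -200): (111, 136), (320, -160): (486, 141), (320, -120): (107, 137), (320, -80): (100, 136), (320, -40): (89, 137), (320, 0): (82, 136), (320, 40): (50, 136), (320, 80): (24, 137), (320, 120): (7, 136), (320, 160): (7, 135), (320, 200): (3, 135), (360, -160): (21, 137), (400, -280): (33, 105), (400, -240): (451, 175), (440, -280): (35, 121), (440, -240): (32, 169), (600, -280): (23, 100), (600, -240): (134, 120), (640, -280): (19, 102), (640, -240): (36, 122)}
  near {(600, -360): (153, 26), (600, -320): (100, 23), (600, -280): (322, 100), (600, -240): (536, 120), (600, -160): (19, 63), (600, -120): (234, 63), (600, -40): (47, 75), (
[... 1351 characters left out ...]
, -240): (162, 105), (600, -160): (19, 60), (600, -120): (97, 62), (600, -80): (33, 71), (600, -40): (190, 72), (640, -280): (666, 101), (640, -240): (169, 121), (640, -160): (186, 62), (640, -120): (78, 61), (640, -80): (210, 60), (680, -120): (59, 62), (760, -160): (162, 54), (760, -120): (230, 55), (760, -80): (168, 54)}
wrist {(240, 560): (355, 111), (280, 280): (337, 137), (280, 320): (207, 136), (280, 400): (107, 134), (280, 440): (153, 133), (280, 480): (631, 141), (280, 520): (1260, 142), (280, 560): (2083, 146), (320, 280): (5, 133), (320, 560): (51, 139)}
  near {}
time_s: 0.35
ee_pos: [165.9, 546.8, 285.5]
ee_rot: [0.002, 0.704, 0.71, -0.007]
ft_force: [0.9, 1.2, 0.4]
width: 0.997
```

```bash
python3 -m handwheel '[[-0.02,0.02,0,0],[-0.035,0.025,0,0],[-0.035,0.025,0,0],[-0.035,0.025,0,0],[-0.035,0.025,0,0],[-0.035,0.025,0,0],[-0.035,0.025,0,0],[-0.035,0.025,0,0]]'; python3 -m handwheel '[[-0.035,0.02,0,0],[-0.035,0.02,0,0],[-0.035,0.02,0,0],[-0.035,0.02,0,0],[-0.035,0.02,0,0],[-0.035,0.02,0,0],[-0.035,0.02,0,0],[-0.03,0.02,0,0]]'
```

```text
time_s: 1.15
ee_pos: [368.3, 280.0, 289.6]
ee_rot: [0.0, 0.699, 0.715, -0.003]
ft_force: [0.4, 0.7, -1.1]
width: 1.0
time_s: 1.95
ee_pos: [538.3, -5.0, 288.5]
ee_rot: [-0.0, 0.7, 0.714, -0.003]
ft_force: [-0.6, 0.3, 0.1]
width: 1.001
```

```bash
python3 -m handwheel '[[-0.03,0.012,0,0.01],[-0.035,0.012,0,0.01],[-0.03,0.012,0,0],[-0.03,0.012,0,0],[-0.02,0.01,0,0],[0,0,0,0],[0,0,0,0]]'; python3 - <<'E'
from fit import *
import pickle
s=snap("wrist"); cv2.imwrite("pics/w1.png",s["image"]); pickle.dump(s,open("w1.pkl","wb"))
P=cloud(s)
for n,c0,r,a,b in [("dropper",(643,-229),25.5,10,80),("epoxy",(547,-96),14.5,8,55),("cup",(657,-101),27,8,58),("spool",(547,-204),16.5,6,36)]:
    print(n,fitcirc(P,np.array(c0,float),r,a,b))
E
```

```text
time_s: 2.65
ee_pos: [598.6, -160.3, 284.2]
ee_rot: [-0.003, 0.71, 0.705, -0.005]
ft_force: [0.5, -0.3, 0.1]
width: 1.002
dropper (array([ 644.6, -229.4]), 1046, 1.22)
epoxy (array([549.5, -95.2]), 237, 0.8)
cup (array([ 657.3, -100.8]), 1121, 0.6)
spool (array([ 547.5, -192.6]), 31, 0.63)
```

View pics/w1.png

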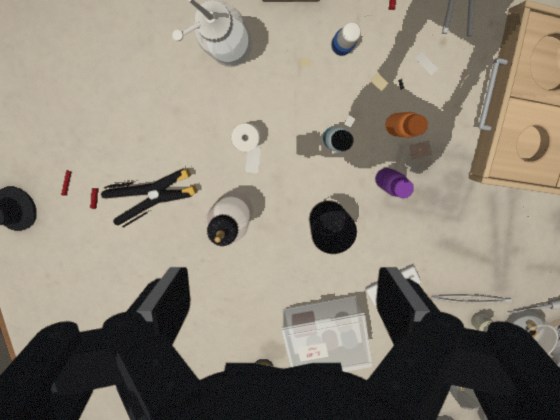

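The wrist view gives these choices:
- **Dropper:** (225,225), with the brass nozzle. The wash bottle at (222,35) has a long spout, so it is not the one.
- **Epoxy:** (338,138), light blue with a black cap. I rejected orange (405,125), purple (395,183) and the lacquer (345,40).
- **Cup:** (332,227).
- **Spool:** (245,138), dark blue. The gold and red spools are away at the side.

Here is a close crop to check the choices.

```bash
python3 - <<'E'
from h import *
import pickle
s=pickle.load(open("w1.pkl","rb")); print("spool",world(s,245,137.5,z=38).round(1), "depth",s["z_map"][130,238])
cv2.imwrite("pics/w1c.png",cv2.resize(s["image"][90:260,180:440],None,fx=3,fy=3,interpolation=cv2.INTER_CUBIC))
E
```

```text
spool [ 546.8 -205.7   38. ] depth 376.9935
```

View pics/w1c.png

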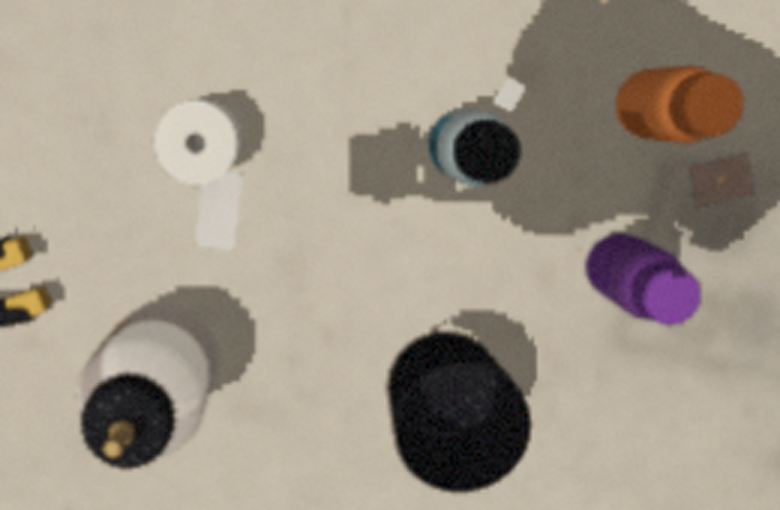

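```bash
python3 -m handwheel '[[-0.02,0.015,0,0],[-0.025,0.015,0,0],[-0.024,0.015,0.03,0],[0,0,0.03,0],[0,0,0,0]]' 100 40
```

```text
time_s: 3.2
ee_pos: [643.9, -224.7, 224.4]
ee_rot: [-0.002, 0.707, 0.707, -0.004]
ft_force: [-0.9, 1.3, -1.3]
width: 0.994
```

The crop confirms all four choices: brass-nozzle dropper, blue epoxy with black cap, open black cup and blue-and-white spool.

```bash
python3 -m handwheel '[[-0.004,0,0.03,0],[0,0,0.03,0],[0,0,0.03,0],[0,0,0.03,0],[0,0,0.025,0],[0,0,0.015,0],[0,0,0,0]]'; python3 - <<'E'
from h import *
s=sense(); print(s["ee_pos"],s["ft_force"])
E
```

```text
time_s: 3.9
ee_pos: [647.8, -223.2, 73.0]
ee_rot: [0.004, 0.704, 0.711, -0.002]
ft_force: [-0.2, 0.2, -0.3]
width: 0.999
[ 647.8361511  -223.18346021   72.98017638] [-0.19430175  0.17281073 -0.27882832]
```

```bash
python3 -m handwheel '[[-0.005,-0.004,0,0],[0,0,0,0],[0,0,0,0]]'; python3 -m handwheel '[[0,0,0.008,0],[0,0,0.006,0],[0,0,0,0]]'; 
```

```text
time_s: 4.2
ee_pos: [646.3, -229.1, 78.6]
ee_rot: [0.007, 0.703, 0.711, -0.001]
ft_force: [0.1, 0.1, 0.1]
width: 1.0
time_s: 4.5
ee_pos: [647.8, -230.4, 66.3]
ee_rot: [0.01, 0.703, 0.711, 0.0]
ft_force: [0.3, 0.8, -0.5]
width: 0.999
```

```bash
python3 -m handwheel '[[0,-0.004,0.006,0],[0,0,0.006,0]]'; python3 -m handwheel '[[0,0,0,0],[0,0,0,0],[0,0,0,0],[0,0,0,0],[0,0,0,0],[0,0,0,0]]' 30 50
```

```text
time_s: 4.7
ee_pos: [644.1, -230.8, 54.0]
ee_rot: [0.01, 0.703, 0.711, 0.0]
ft_force: [0.1, -0.6, 0.6]
width: 0.996
time_s: 5.3
ee_pos: [643.2, -230.2, 52.3]
ee_rot: [0.009, 0.703, 0.711, -0.0]
ft_force: [-0.5, -0.2, -0.8]
width: 0.583
```

```bash
python3 -m handwheel '[[0,0,-0.01,0],[0,0,-0.02,0],[0,0,-0.03,0],[0,0,-0.03,0],[0,0,-0.03,0],[0,0,-0.015,0],[0,0,0,0]]'; python3 - <<'E'
from h import *
s=snap("scene"); cv2.imwrite("pics/s2.png",cv2.resize(s["image"][100:340,150:470],None,fx=2.4,fy=2.4))
E
```

```text
time_s: 6.0
ee_pos: [640.3, -227.8, 193.4]
ee_rot: [0.007, 0.703, 0.711, -0.001]
ft_force: [0.9, -0.1, -1.6]
width: 0.58
```

View pics/s2.png

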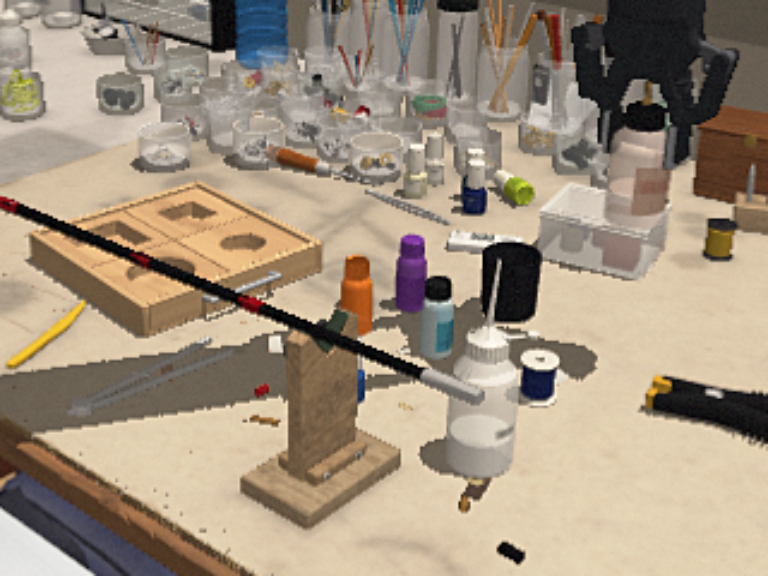

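The dropper is held upright at about (638,170) in this crop. Now to the wide round well at (452,170).

```bash
python3 -m handwheel '[[0.015,-0.007,0,0],[0.03,-0.014,0,0],[0.03,-0.014,0,0],[0.03,-0.014,0,0],[0.03,-0.014,0,0],[0.03,-0.014,0,0],[0.03,-0.014,0,0],[0.03,-0.014,0,0]]';python3 -m handwheel '[[0.03,-0.014,0,0],[0.03,-0.014,0,0],[0.03,-0.014,0,0],[0.03,-0.014,0,0],[0.025,-0.014,0,0],[0.012,-0.007,0,0],[0,0,0,0]]'
```

```text
time_s: 6.85
ee_pos: [521.0, 2.8, 172.2]
ee_rot: [-0.005, 0.706, 0.708, -0.006]
ft_force: [0.4, -0.1, -0.6]
width: 0.586
time_s: 7.55
ee_pos: [427.9, 168.5, 159.4]
ee_rot: [-0.015, 0.704, 0.71, -0.015]
ft_force: [0.3, 0.0, -1.8]
width: 0.582
```

```bash
python3 -m handwheel '[[0,0.012,0,0],[0,0.008,0,0],[0,0,0.01,0],[0,0,0.02,0],[0,0,0,0],[0,0,0,0]]'
```

```text
time_s: 8.15
ee_pos: [445.0, 165.5, 121.9]
ee_rot: [-0.017, 0.705, 0.709, -0.019]
ft_force: [0.3, 0.1, -1.8]
width: 0.588
```

```bash
python3 -m handwheel '[[0.005,0.012,0,0],[0,0,0,0],[0,0,0.01,0],[0,0,0.01,0],[0,0,0,0],[0,0,0,0]]'
```

```text
time_s: 8.75
ee_pos: [455.1, 169.5, 100.4]
ee_rot: [-0.017, 0.705, 0.708, -0.019]
ft_force: [0.3, -0.9, -1.5]
width: 0.583
```

```bash
python3 -m handwheel '[[0,0.002,0.01,0],[0,0,0.008,0],[0,0,0.004,0],[0,0,0,0]]'; python3 - <<'E'
from h import *
s=snap("scene"); a=s["image"][120:260,140:320]
t=snap("side"); b=t["image"][120:260,200:380]
cv2.imwrite("pics/p1.png",np.hstack([cv2.resize(x,None,fx=2.2,fy=2.2,interpolation=cv2.INTER_CUBIC) for x in(a,b)]))
E
```

```text
time_s: 9.15
ee_pos: [455.5, 169.3, 76.2]
ee_rot: [-0.017, 0.705, 0.709, -0.02]
ft_force: [-0.6, -0.1, -3.0]
width: 0.589
```

View pics/p1.png

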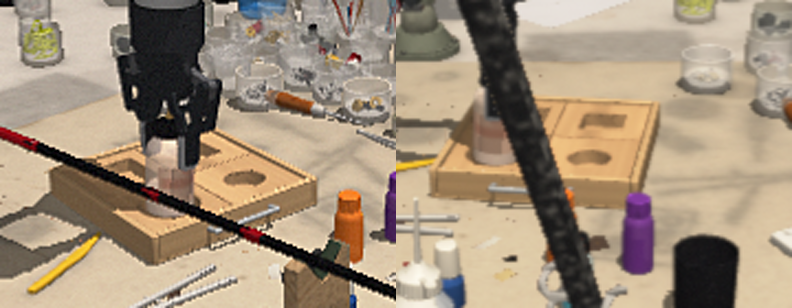

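The bottle sits over the wide round well, just inside its rim. I'll lower it to contact.

```bash
python3 -m handwheel '[[0,0,0.006,0],[0,0,0.003,0],[0,0,0,0]]'; python3 -m handwheel '[[0,0,0.003,0],[0,0,0,0]]'
```

```text
time_s: 9.55
ee_pos: [456.3, 169.5, 67.9]
ee_rot: [-0.016, 0.705, 0.709, -0.018]
ft_force: [0.7, -0.2, -2.5]
width: 0.581
time_s: 9.75
ee_pos: [456.8, 169.6, 65.6]
ee_rot: [-0.016, 0.705, 0.709, -0.018]
ft_force: [-0.2, 0.5, -1.2]
width: 0.586
```

```bash
python3 -m handwheel '[[0,0,0.003,0],[0,0,0,0]]'; python3 -m handwheel '[[0,0,0.003,0],[0,0,0,0]]'
```

```text
time_s: 9.95
ee_pos: [458.2, 169.8, 66.2]
ee_rot: [-0.015, 0.705, 0.709, -0.017]
ft_force: [-0.2, 0.4, -2.2]
width: 0.585
time_s: 10.15
ee_pos: [459.7, 170.0, 65.7]
ee_rot: [-0.014, 0.705, 0.709, -0.016]
ft_force: [-0.0, -0.1, -1.6]
width: 0.583
```

```bash
python3 -m handwheel '[[0,-0.004,0.005,0],[0,0,0.002,0]]'; python3 -m handwheel '[[0,0,0,0],[0,0,0,0]]'
```

```text
time_s: 10.35
ee_pos: [460.1, 170.1, 65.2]
ee_rot: [-0.011, 0.705, 0.709, -0.013]
ft_force: [-9.0, -1.4, 13.7]
width: 0.585
time_s: 10.55
ee_pos: [460.4, 170.1, 65.2]
ee_rot: [-0.011, 0.705, 0.709, -0.013]
ft_force: [0.6, 0.0, -0.1]
width: 0.581
```

```bash
python3 -m handwheel '[[0,0,0,0],[0,0,0,0],[0,0,0,0],[0,0,0,0]]' 95; python3 -m handwheel '[[0,0,-0.01,0],[0,0,-0.02,0],[0,0,-0.03,0],[0,0,-0.03,0],[0,0,-0.03,0],[0,0,-0.03,0],[0,0,0,0]]'; python3 - <<'E'
from h import *
s=snap("scene"); a=s["image"][120:260,140:320]
t=snap("side"); b=t["image"][120:260,200:380]
cv2.imwrite("pics/p2.png",np.hstack([cv2.resize(x,None,fx=2.2,fy=2.2,interpolation=cv2.INTER_CUBIC) for x in(a,b)]))
from fit import fitcirc
for q in (s,t): print(fitcirc(cloud(q),np.array((455.,170)),25.5,35,90)); 
P=cloud(s);m=(abs(P[...,0]-455)<40)&(abs(P[...,1]-170)<40)&(P[...,2]<160);print(np.nanmax(P[m][:,2]))
E
```

```text
time_s: 10.95
ee_pos: [459.3, 170.0, 63.5]
ee_rot: [-0.012, 0.705, 0.709, -0.014]
ft_force: [0.7, 0.8, -0.7]
width: 0.949
time_s: 11.65
ee_pos: [464.3, 170.5, 222.5]
ee_rot: [-0.012, 0.705, 0.709, -0.014]
ft_force: [1.7, -0.1, 0.1]
width: 0.951
(array([457.6, 171.2]), 407, 1.26)
(array([459. , 168.6]), 301, 1.4)
135.82343805723357
```

View pics/p2.png

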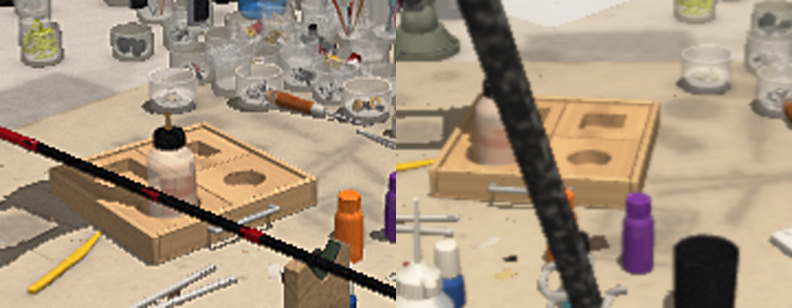

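The dropper is in: nozzle tip at 135 mm, which matches the well floor at 12 mm plus its 123 mm height, and it stands upright. Next the epoxy at (548,-96).

```bash
python3 -m handwheel '[[-0.02,0.01,0,0],[-0.035,0.01,0,0],[-0.035,0.01,0,0],[-0.035,0.01,0,0],[-0.035,0.01,0,0],[-0.035,0.01,0,0],[-0.03,0.008,0,0]]' 70 40; python3 -m handwheel '[[-0.02,0.005,0,0],[-0.01,0,0,0],[0,0,0,0]]'
```

```text
time_s: 12.45
ee_pos: [526.0, -57.5, 204.3]
ee_rot: [-0.022, 0.702, 0.712, -0.022]
ft_force: [0.1, 0.4, 0.0]
width: 0.7
time_s: 12.75
ee_pos: [528.9, -91.2, 198.9]
ee_rot: [-0.026, 0.704, 0.71, -0.024]
ft_force: [0.0, 0.2, -0.8]
width: 0.704
```

```bash
python3 -m handwheel '[[0,0,-0.02,0],[0,0,-0.04,0],[0,0,-0.04,0],[0,0,-0.02,0],[0,0,0,0]]'; python3 -m handwheel '[[0,0,0,0],[0,0,0,0],[0,0,0,0],[0,0,0,0]]'; python3 -m handwheel '[[0,0,0.04,0],[0,0,0.04,0],[0,0,0.04,0],[0,0,0,0],[0,0,0,0]]'
```

```text
time_s: 13.25
ee_pos: [533.9, -85.0, 317.0]
ee_rot: [-0.033, 0.702, 0.711, -0.025]
ft_force: [-0.1, 0.0, -0.1]
width: 0.702
time_s: 13.65
ee_pos: [531.5, -82.0, 311.4]
ee_rot: [-0.037, 0.701, 0.712, -0.027]
ft_force: [0.0, -0.7, 0.5]
width: 0.697
time_s: 14.15
ee_pos: [519.4, -80.2, 187.1]
ee_rot: [-0.038, 0.701, 0.712, -0.027]
ft_force: [0.8, 0.2, 0.9]
width: 0.699
```

```bash
python3 -m handwheel '[[0,0,0,0],[0,0,0,0],[0,0,0,0],[0,0,0,0]]'; python3 -m handwheel '[[-0.02,0.02,0,0],[-0.035,0.03,0,0],[-0.035,0.03,0,0],[-0.035,0.03,0,0],[0,0,0,0]]';python3 -m handwheel '[[0,0,0,0],[0,0,0,0],[0,0,0,0],[0,0,0,0]]'
```

```text
time_s: 14.55
ee_pos: [523.2, -81.6, 193.6]
ee_rot: [-0.033, 0.701, 0.712, -0.025]
ft_force: [0.1, -0.3, -0.2]
width: 0.697
time_s: 15.05
ee_pos: [640.1, -208.7, 185.3]
ee_rot: [-0.031, 0.7, 0.713, -0.024]
ft_force: [0.3, -0.5, -0.1]
width: 0.7
time_s: 15.45
ee_pos: [640.0, -207.5, 187.2]
ee_rot: [-0.03, 0.7, 0.713, -0.024]
ft_force: [0.4, 0.4, 0.7]
width: 0.699
```

```bash
python3 -m handwheel '[[0,0,0.045,0],[0,0,0.045,0],[0,0,0,0],[0,0,0,0],[0,0,0,0],[0,0,0,0]]'; python3 -m handwheel '[[0,0,0,0],[0,0,0,0],[0,0,0,0],[0,0,0,0]]'
```

```text
time_s: 16.05
ee_pos: [637.0, -205.7, 106.9]
ee_rot: [-0.023, 0.699, 0.715, -0.021]
ft_force: [-0.5, 0.0, 0.5]
width: 0.699
time_s: 16.45
ee_pos: [639.9, -207.1, 112.3]
ee_rot: [-0.019, 0.699, 0.715, -0.02]
ft_force: [0.2, 0.1, 0.6]
width: 0.7
```

```bash
python3 -m handwheel '[[0,0,0.03,0],[0,0,0,0],[0,0,0,0],[0,0,0,0],[0,0,0,0],[0,0,0,0],[0,0,0,0],[0,0,0,0]]'; python3 -m handwheel '[[0,0,0,0],[0,0,0,0],[0,0,0,0],[0,0,0,0],[0,0,0,0],[0,0,0,0],[0,0,0,0],[0,0,0,0]]'
```

```text
time_s: 17.25
ee_pos: [641.1, -208.6, 87.6]
ee_rot: [-0.015, 0.699, 0.715, -0.019]
ft_force: [0.2, -0.5, 0.2]
width: 0.699
time_s: 18.05
ee_pos: [641.1, -208.6, 87.7]
ee_rot: [-0.015, 0.699, 0.715, -0.019]
ft_force: [0.6, -0.1, -0.8]
width: 0.699
```

```bash
python3 -m handwheel '[[0,0,-0.02,0],[0,0,-0.02,0],[0,0,-0.02,0],[0,0,-0.02,0],[0,0,-0.02,0],[0,0,-0.02,0]]'; python3 -m handwheel '[[0,0,0.05,0],[0,0,0.05,0],[0,0,0,0],[0,0,0,0],[0,0,0,0],[0,0,0,0]]'
```

```text
time_s: 18.65
ee_pos: [644.4, -206.6, 206.4]
ee_rot: [-0.02, 0.699, 0.715, -0.021]
ft_force: [0.6, 0.6, 0.4]
width: 0.701
time_s: 19.25
ee_pos: [645.8, -210.1, 117.8]
ee_rot: [-0.01, 0.699, 0.715, -0.018]
ft_force: [1.0, -0.7, -0.5]
width: 0.7
```

```bash
python3 -m handwheel '[[0.01,-0.01,-0.02,0],[0.02,-0.018,-0.02,0],[0.02,-0.018,-0.02,0],[0.02,-0.018,-0.02,0.01],[0.02,-0.018,-0.01,0.01],[0.02,-0.018,0,0]]'; python3 -m handwheel '[[0,0,0.05,0],[0,0,0.03,0],[0,0,0,0],[0,0,0,0],[0,0,0,0]]'
```

```text
time_s: 19.85
ee_pos: [550.9, -101.9, 226.1]
ee_rot: [-0.0, 0.708, 0.706, -0.014]
ft_force: [-0.4, 0.5, -0.1]
width: 0.695
time_s: 20.35
ee_pos: [555.5, -103.3, 159.3]
ee_rot: [0.011, 0.707, 0.707, -0.009]
ft_force: [1.0, -0.8, 0.6]
width: 0.698
```

```bash
python3 -m handwheel '[[0.01,-0.008,0,0],[0,0,0.02,0],[0,0,0.02,0],[0,0,0.02,0],[0,0,0,0],[0,0,0,0]]'
```

```text
time_s: 20.95
ee_pos: [552.6, -94.7, 108.3]
ee_rot: [0.018, 0.707, 0.707, -0.005]
ft_force: [0.3, -0.5, 0.6]
width: 0.7
```

```bash
python3 - <<'E'
from h import *
s=snap("wrist"); cv2.imwrite("pics/w2.png",s["image"])
t=snap("scene"); cv2.imwrite("pics/s3.png",cv2.resize(t["image"][100:300,220:440],None,fx=3,fy=3))
from fit import fitcirc
print(fitcirc(cloud(s),np.array((548.,-96)),14.5,8,55,30))
E
```

```text
(array([549.3, -95.8]), 956, 0.58)
```

View pics/w2.png

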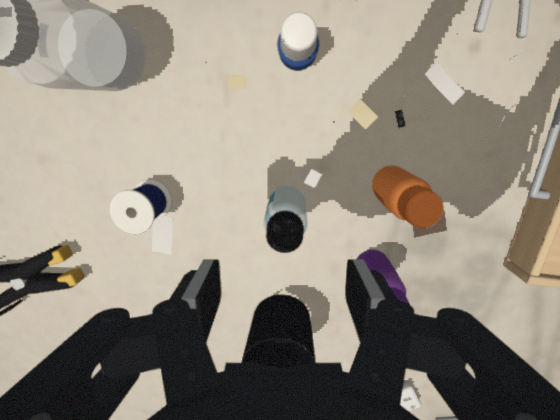

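View pics/s3.png

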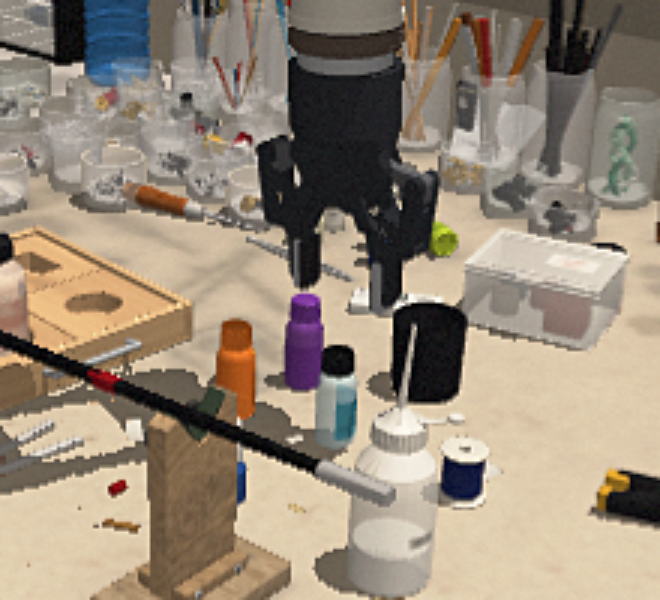

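```bash
python3 -m handwheel '[[0.001,-0.006,0.01,0],[0,0,0.02,0],[0,0,0.02,0],[0,0,0,0],[0,0,0,0]]'; python3 -m handwheel '[[0,-0.003,0.012,0],[0,0,0.008,0],[0,0,0,0]]'
```

```text
time_s: 21.55
ee_pos: [549.1, -96.2, 60.3]
ee_rot: [0.022, 0.707, 0.707, -0.004]
ft_force: [0.8, 0.5, 0.3]
width: 0.697
time_s: 21.85
ee_pos: [547.5, -97.4, 40.9]
ee_rot: [0.023, 0.707, 0.707, -0.003]
ft_force: [-0.8, -0.3, 0.6]
width: 0.701
```

```bash
python3 -m handwheel '[[0,0,0.009,0],[0,0,0,0]]'; python3 -m handwheel '[[0,0,0,0],[0,0,0,0],[0,0,0,0],[0,0,0,0],[0,0,0,0],[0,0,0,0]]' 10 40
```

```text
time_s: 22.05
ee_pos: [547.9, -97.9, 31.4]
ee_rot: [0.023, 0.707, 0.707, -0.003]
ft_force: [-0.1, -0.1, 0.2]
width: 0.699
time_s: 22.65
ee_pos: [548.7, -98.0, 32.2]
ee_rot: [0.024, 0.707, 0.707, -0.003]
ft_force: [0.1, -0.3, 0.2]
width: 0.335
```

```bash
python3 -m handwheel '[[0,0,-0.015,0],[0,0,-0.03,0],[0,0,-0.03,0],[0,0,-0.03,0],[0,0,-0.03,0],[0,0,-0.02,0]]'; python3 -m handwheel '[[0.02,0,0,0],[0.03,0,0,0],[0.03,0,0,0],[0.03,0,0,0],[0.03,0,0,0],[0.03,0,0,0],[0.03,0,0,0],[0.02,0,0,0]]'
```

```text
time_s: 23.25
ee_pos: [541.2, -91.0, 193.7]
ee_rot: [0.021, 0.707, 0.707, -0.004]
ft_force: [0.7, -0.0, -0.9]
width: 0.331
time_s: 24.05
ee_pos: [545.4, 133.1, 201.4]
ee_rot: [0.031, 0.709, 0.705, 0.001]
ft_force: [0.2, -0.3, -0.6]
width: 0.33
```

```bash
python3 -m handwheel '[[0.02,-0.002,0,0],[0.012,0,0,0],[0,0,0.015,0],[0,0,0.015,0],[0,0,0.015,0],[0,0,0.015,0],[0,0,0.01,0]]'; python3 -m handwheel '[[0,0,0,0],[0,0,0,0]]'
```

```text
time_s: 24.75
ee_pos: [547.3, 162.3, 128.4]
ee_rot: [0.033, 0.708, 0.705, 0.002]
ft_force: [-0.1, 0.6, -0.3]
width: 0.329
time_s: 24.95
ee_pos: [545.6, 160.5, 125.2]
ee_rot: [0.031, 0.709, 0.705, 0.0]
ft_force: [-0.3, -0.1, -0.4]
width: 0.33
```

```bash
python3 -m handwheel '[[0.002,0.001,0.015,0],[0,0,0.015,0],[0,0,0.012,0],[0,0,0.008,0],[0,0,0,0]]';  python3 - <<'E'
from h import *
s=snap("scene"); a=s["image"][120:260,140:320]
t=snap("side"); b=t["image"][120:260,200:380]
cv2.imwrite("pics/p3.png",np.hstack([cv2.resize(x,None,fx=2.2,fy=2.2,interpolation=cv2.INTER_CUBIC) for x in(a,b)]))
E
```

```text
time_s: 25.45
ee_pos: [549.8, 159.9, 71.6]
ee_rot: [0.032, 0.709, 0.705, 0.001]
ft_force: [-0.7, -0.2, -0.9]
width: 0.329
```

View pics/p3.png

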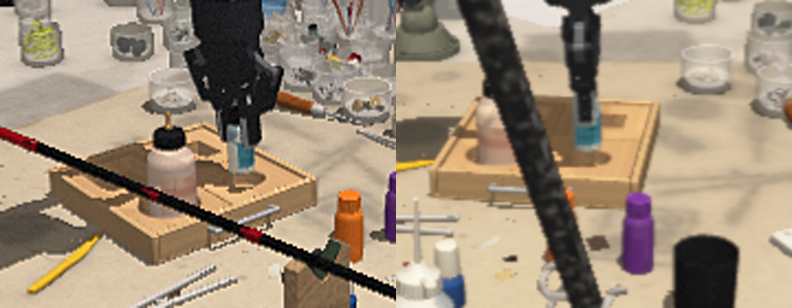

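Right over the narrow round well. Lowering.

```bash
python3 -m handwheel '[[0,-0.001,0.01,0],[0,0,0.008,0],[0,0,0,0]]'; python3 -m handwheel '[[0,0,0.005,0],[0,0,0,0]]'; python3 -m handwheel '[[0,0,0.004,0],[0,0,0,0]]'
```

```text
time_s: 25.85
ee_pos: [551.8, 159.5, 55.2]
ee_rot: [0.033, 0.709, 0.705, 0.003]
ft_force: [-0.2, -0.0, -0.9]
width: 0.331
time_s: 26.05
ee_pos: [552.1, 159.3, 49.7]
ee_rot: [0.033, 0.709, 0.705, 0.003]
ft_force: [-0.9, -0.6, -0.8]
width: 0.331
time_s: 26.25
ee_pos: [552.5, 159.1, 45.6]
ee_rot: [0.033, 0.709, 0.705, 0.003]
ft_force: [-0.1, 0.0, -1.4]
width: 0.33
```

```bash
python3 -m handwheel '[[0,0,0.003,0],[0,0,0,0]]'; python3 -m handwheel '[[0,0,0.002,0],[0,0,0,0]]'
```

```text
time_s: 26.45
ee_pos: [554.6, 159.1, 44.4]
ee_rot: [0.035, 0.709, 0.705, 0.004]
ft_force: [0.7, 1.1, -1.2]
width: 0.329
time_s: 26.65
ee_pos: [556.2, 159.2, 44.4]
ee_rot: [0.036, 0.709, 0.705, 0.005]
ft_force: [0.9, -0.7, 0.3]
width: 0.333
```

```bash
python3 -m handwheel '[[0,0,0,0],[0,0,0,0],[0,0,0,0],[0,0,0,0]]' 62; python3 -m handwheel '[[0,0,-0.01,0],[0,0,-0.02,0],[0,0,-0.03,0],[0,0,-0.03,0],[0,0,-0.03,0],[0,0,-0.03,0],[0,0,0,0]]'; python3 - <<'E'
from h import *
s=snap("scene"); a=s["image"][120:260,140:320]
t=snap("side"); b=t["image"][120:260,200:380]
cv2.imwrite("pics/p4.png",np.hstack([cv2.resize(x,None,fx=2.2,fy=2.2,interpolation=cv2.INTER_CUBIC) for x in(a,b)]))
from fit import fitcirc
for q in (s,t): 
    P=cloud(q);print(fitcirc(P,np.array((552.,157)),14.5,35,70,30),fitcirc(P,np.array((552.,157)),12,75,85,30))
    m=(abs(P[...,0]-552)<20)&(abs(P[...,1]-157)<20)&(P[...,2]<130);print(np.nanpercentile(P[m][:,2],99))
E
```

```text
time_s: 27.05
ee_pos: [555.9, 159.1, 43.7]
ee_rot: [0.036, 0.709, 0.705, 0.005]
ft_force: [0.7, -0.3, 0.3]
width: 0.62
time_s: 27.75
ee_pos: [545.9, 165.9, 201.6]
ee_rot: [0.035, 0.709, 0.705, 0.005]
ft_force: [-0.5, -0.7, 0.4]
width: 0.617
(array([556.4, 159.4]), 166, 1.38) (array([557.5, 159.9]), 34, 0.98)
86.56214039938169
(array([556.6, 157.4]), 180, 1.49) (array([556.6, 158. ]), 59, 1.6)
84.14592150268511
```

View pics/p4.png

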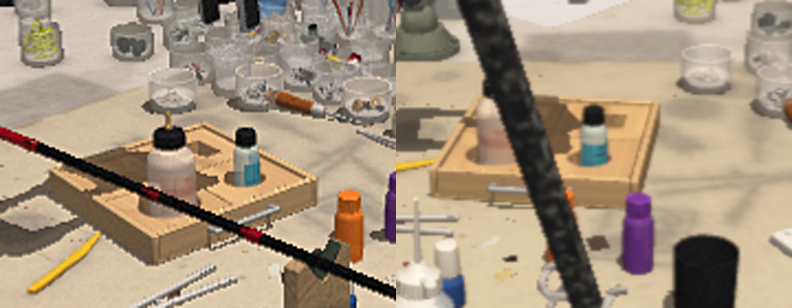

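The epoxy is seated: its top is at about 86 mm, which matches 12 + 74. I'll cut the tool lean a little with an upward move, then go to the cup.

```bash
python3 -m handwheel '[[0,0,-0.045,0],[0,0,-0.045,0],[0,0,0,0],[0,0,0,0],[0,0,0,0],[0,0,0,0]]' 100; python3 -m handwheel '[[-0.02,0.01,0,0],[-0.035,0.015,0,0],[-0.035,0.015,0,0],[-0.035,0.015,0,0],[-0.035,0.015,0,0],[-0.035,0.015,0,0],[-0.035,0.015,0,0],[-0.02,0,0,0]]'
```

```text
time_s: 28.45
ee_pos: [533.8, 168.5, 278.1]
ee_rot: [0.026, 0.709, 0.705, -0.006]
ft_force: [-0.6, -0.3, -0.2]
width: 0.998
time_s: 29.25
ee_pos: [629.9, -87.5, 275.7]
ee_rot: [0.016, 0.707, 0.707, -0.013]
ft_force: [-1.0, 0.9, 0.2]
width: 0.998
```

```bash
python3 -m handwheel '[[-0.003,0.015,0,0],[0,0.008,0.02,0],[0,0,0.025,0],[0,0,0.025,0],[0,0,0.025,0],[0,0,0.02,0],[0,0,0,0]]'; python3 - <<'E'
from h import *
from fit import fitcirc
s=snap("wrist"); cv2.imwrite("pics/w3.png",s["image"]); P=cloud(s)
print(fitcirc(P,np.array((657.,-101)),28,50,63,45),fitcirc(P,np.array((547.,-205)),16.5,30,36,30), sense()["ee_pos"])
E
```

```text
time_s: 29.95
ee_pos: [648.2, -99.8, 143.9]
ee_rot: [0.008, 0.709, 0.705, -0.018]
ft_force: [-0.4, 0.7, -0.9]
width: 0.998
(array([ 657.5, -100.3]), 1066, 0.87) (array([ 539. , -195.2]), 77, 1.73) [649.0007773  -99.94911964 145.56902837]
```

View pics/w3.png

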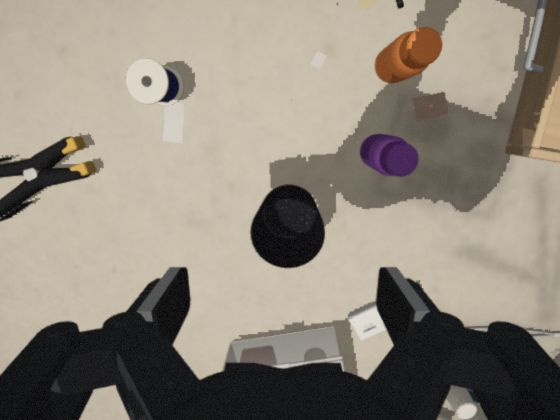

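```bash
python3 -m handwheel '[[0.003,0.01,0,0],[0,0,0.015,0],[0,0,0.02,0],[0,0,0.01,0],[0,0,0,0],[0,0,0,0]]'
```

```text
time_s: 30.6
ee_pos: [663.2, -99.1, 102.6]
ee_rot: [0.013, 0.709, 0.705, -0.015]
ft_force: [0.1, -0.2, 0.9]
width: 1.002
```

```bash
python3 -m handwheel '[[0.002,-0.007,0.01,0],[0,0,0.015,0],[0,0,0.01,0],[0,0,0,0]]';python3 -m handwheel '[[0,0,0,0]]'
```

```text
time_s: 31.0
ee_pos: [656.3, -98.6, 66.5]
ee_rot: [0.014, 0.709, 0.705, -0.015]
ft_force: [0.5, -0.1, -0.8]
width: 0.998
time_s: 31.1
ee_pos: [656.1, -98.5, 66.1]
ee_rot: [0.014, 0.709, 0.705, -0.015]
ft_force: [0.4, -1.1, -0.3]
width: 1.001
```

```bash
python3 -m handwheel '[[0,0,0.012,0],[0,0,0.012,0],[0,0,0.007,0],[0,0,0,0]]'
```

```text
time_s: 31.5
ee_pos: [656.4, -100.1, 32.6]
ee_rot: [0.014, 0.709, 0.705, -0.015]
ft_force: [-0.2, 0.7, -0.2]
width: 1.0
```

```bash
python3 -m handwheel '[[0,0,0.003,0],[0,0,0,0],[0,0,0,0],[0,0,0,0],[0,0,0,0],[0,0,0,0]]' 40 30; python3 -m handwheel '[[0,0,-0.01,0],[0,0,-0.02,0],[0,0,-0.03,0],[0,0,-0.03,0],[0,0,-0.03,0],[0,0,-0.03,0],[0,0,-0.01,0]]'; python3 - <<'E'
from h import *
t=snap("scene"); cv2.imwrite("pics/s4.png",cv2.resize(t["image"][60:300,220:460],None,fx=2.5,fy=2.5))
E
```

```text
time_s: 32.1
ee_pos: [657.2, -100.4, 30.4]
ee_rot: [0.015, 0.709, 0.705, -0.014]
ft_force: [-0.5, 0.7, -0.4]
width: 0.636
time_s: 32.8
ee_pos: [655.7, -93.1, 197.7]
ee_rot: [0.014, 0.709, 0.705, -0.015]
ft_force: [0.0, -0.3, -0.3]
width: 0.634
```

View pics/s4.png

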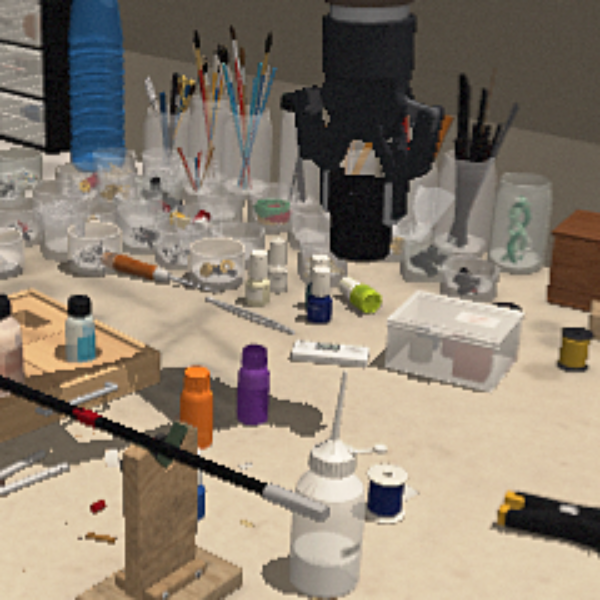

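The cup is held upright. Now to the wide square well at (465,269.5), keeping clear of the dropper.

```bash
python3 -m handwheel '[[0.015,0,-0.01,0],[0.03,-0.006,-0.005,0],[0.035,-0.012,-0.005,0],[0.035,-0.014,0,0],[0.035,-0.014,0,0],[0.035,-0.014,0,0],[0.035,-0.014,0,0],[0.035,-0.014,0,0]]'; python3 -m handwheel '[[0.03,-0.016,0,0],[0.03,-0.02,0,0],[0.02,-0.02,0,0],[0.01,-0.01,0,0],[0,0,0,0]]'
```

```text
time_s: 33.65
ee_pos: [561.2, 174.7, 199.4]
ee_rot: [0.007, 0.711, 0.703, -0.02]
ft_force: [0.6, 1.2, -0.4]
width: 0.636
time_s: 34.15
ee_pos: [484.3, 275.8, 190.0]
ee_rot: [0.002, 0.708, 0.706, -0.025]
ft_force: [-0.0, -1.2, -0.4]
width: 0.636
```

```bash
python3 -m handwheel '[[0,-0.01,0,0],[0,-0.003,0.01,0],[0,0,0.02,0],[0,0,0.02,0],[0,0,0.02,0],[0,0,0.01,0],[0,0,0,0],[0,0,0,0]]'
```

```text
time_s: 34.95
ee_pos: [470.4, 266.3, 105.1]
ee_rot: [0.003, 0.711, 0.702, -0.026]
ft_force: [0.8, -0.4, -0.4]
width: 0.631
```

```bash
python3 -m handwheel '[[0.007,-0.002,0.01,0],[0,0,0.01,0],[0,0,0.01,0],[0,0,0,0],[0,0,0,0]]';  python3 - <<'E'
from h import *
s=snap("scene"); a=s["image"][120:260,140:320]
t=snap("side"); b=t["image"][120:260,200:380]
cv2.imwrite("pics/p5.png",np.hstack([cv2.resize(x,None,fx=2.2,fy=2.2,interpolation=cv2.INTER_CUBIC) for x in(a,b)]))
E
```

```text
time_s: 35.45
ee_pos: [469.1, 273.2, 74.5]
ee_rot: [0.004, 0.711, 0.702, -0.024]
ft_force: [0.1, -0.3, -0.4]
width: 0.637
```

View pics/p5.png

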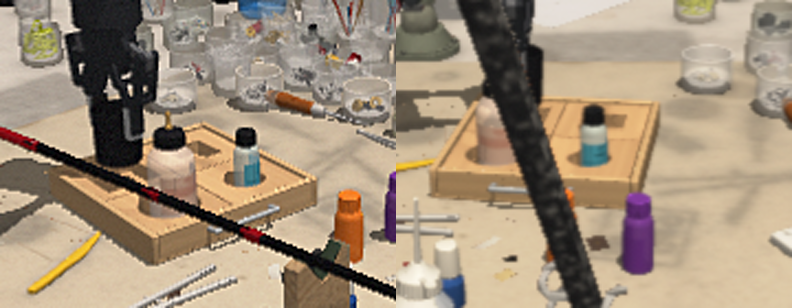

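```bash
python3 -m handwheel '[[-0.001,-0.003,0.01,0],[0,0,0.008,0],[0,0,0,0]]'; python3 -m handwheel '[[0,0,0.006,0],[0,0,0,0]]'; python3 -m handwheel '[[0,0,0.004,0],[0,0,0,0]]'
```

```text
time_s: 35.85
ee_pos: [465.8, 271.5, 56.0]
ee_rot: [0.004, 0.711, 0.702, -0.023]
ft_force: [-0.3, 1.1, -0.2]
width: 0.638
time_s: 36.05
ee_pos: [465.3, 271.1, 49.2]
ee_rot: [0.004, 0.711, 0.702, -0.024]
ft_force: [-0.2, -0.1, -0.8]
width: 0.633
time_s: 36.25
ee_pos: [465.4, 270.9, 44.9]
ee_rot: [0.004, 0.711, 0.702, -0.023]
ft_force: [0.1, 0.6, 0.8]
width: 0.636
```

```bash
python3 -m handwheel '[[0,0,0.003,0],[0,0,0,0]]'; python3 -m handwheel '[[0,0,0.002,0],[0,0,0,0]]'
```

```text
time_s: 36.45
ee_pos: [465.9, 271.0, 42.2]
ee_rot: [0.004, 0.711, 0.702, -0.023]
ft_force: [0.4, 0.1, -1.3]
width: 0.634
time_s: 36.65
ee_pos: [466.8, 271.3, 42.3]
ee_rot: [0.005, 0.711, 0.702, -0.022]
ft_force: [0.5, -0.4, -1.6]
width: 0.635
```

```bash
python3 -m handwheel '[[0,0,0,0],[0,0,0,0],[0,0,0,0],[0,0,0,0]]' 90; python3 -m handwheel '[[0,0,-0.01,0],[0,0,-0.02,0],[0,0,-0.03,0],[0,0,-0.03,0],[0,0,-0.03,0],[0,0,-0.03,0],[0,0,0,0]]'; python3 - <<'E'
from h import *
s=snap("scene"); a=s["image"][120:260,140:320]
t=snap("side"); b=t["image"][120:260,200:380]
w=snap("wrist"); cv2.imwrite("pics/w4.png",w["image"])
cv2.imwrite("pics/p6.png",np.hstack([cv2.resize(x,None,fx=2.2,fy=2.2,interpolation=cv2.INTER_CUBIC) for x in(a,b)]))
from fit import fitcirc
for q in (s,t,w): 
    P=cloud(q);print(fitcirc(P,np.array((465.,270)),27.8,35,76,40))
    m=(abs(P[...,0]-465)<30)&(abs(P[...,1]-270)<30)&(P[...,2]<110);print(np.nanpercentile(P[m][:,2],[2,50,97]) if m.any() else None)
E
```

```text
time_s: 37.05
ee_pos: [467.0, 271.4, 42.3]
ee_rot: [0.005, 0.711, 0.702, -0.022]
ft_force: [0.4, -0.5, 0.2]
width: 0.903
time_s: 37.75
ee_pos: [470.0, 277.1, 200.6]
ee_rot: [0.005, 0.711, 0.702, -0.023]
ft_force: [0.5, 0.8, -0.7]
width: 0.901
(array([466.3, 272.5]), 444, 1.29)
[-733.05615456 -602.36313613   72.76619933]
(array([466.7, 268.6]), 71, 0.78)
[15.87190752 62.31464728 72.03448573]
(array([466.8, 271.6]), 1542, 0.92)
[10.55065754 16.16350394 73.66759827]
```

View pics/p6.png

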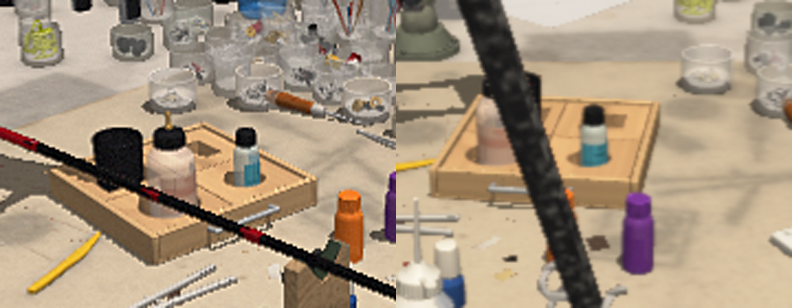

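View pics/w4.png

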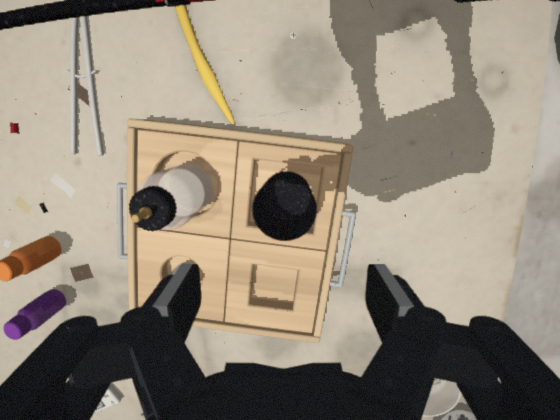

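The cup is seated with its rim at about 73 mm (expected 74). The wrist view shows the narrow square well free at (274,285). Now the spool at (547,-205).

```bash
python3 -m handwheel '[[-0.02,0.005,-0.015,0],[-0.035,0.008,-0.01,0],[-0.035,0.008,-0.005,0],[-0.035,0.008,0,0],[-0.035,0.008,0,0],[-0.035,0.008,0,0],[-0.035,0.008,0,0],[-0.035,0.008,0,0]]' 70; python3 -m handwheel '[[-0.035,0.006,0,0],[-0.035,0.006,0,0],[-0.035,0.006,0,0],[-0.035,0.006,0,0],[-0.02,0,0,0],[0,0,0,0],[0,0,0,0]]'
```

```text
time_s: 38.7
ee_pos: [518.1, 5.4, 219.3]
ee_rot: [-0.007, 0.708, 0.705, -0.037]
ft_force: [-0.6, 0.3, 0.0]
width: 0.699
time_s: 39.4
ee_pos: [534.6, -163.1, 210.4]
ee_rot: [-0.019, 0.71, 0.703, -0.042]
ft_force: [0.7, 0.3, -0.2]
width: 0.702
```

```bash
python3 -m handwheel '[[-0.01,0.015,0,0],[-0.02,0.01,0,0],[0,0,0.045,0],[0,0,0.045,0],[0,0,0,0],[0,0,0,0],[0,0,0,0],[0,0,0,0]]'; python3 -m handwheel '[[0,0,-0.02,0],[0,0,-0.02,0],[0,0,-0.02,0],[0,0,-0.02,0],[0,0,-0.02,0],[0,0,-0.02,0]]';python3 -m handwheel '[[0,0,0.05,0],[0,0,0.05,0],[0,0,0,0],[0,0,0,0],[0,0,0,0],[0,0,0,0]]'
```

```text
time_s: 40.2
ee_pos: [553.1, -188.0, 118.8]
ee_rot: [-0.02, 0.707, 0.706, -0.041]
ft_force: [-0.5, 0.6, -0.4]
width: 0.699
time_s: 40.8
ee_pos: [566.3, -183.8, 252.1]
ee_rot: [-0.014, 0.706, 0.707, -0.039]
ft_force: [-0.0, -0.4, -0.9]
width: 0.703
time_s: 41.4
ee_pos: [570.3, -191.9, 172.9]
ee_rot: [0.003, 0.706, 0.707, -0.034]
ft_force: [-0.3, 0.1, 0.2]
width: 0.7
```

```bash
python3 -m handwheel '[[-0.005,-0.015,0,0],[0,0,0.03,0],[0,0,0.04,0],[0,0,0,0],[0,0,0,0],[0,0,0,0],[0,0,0,0]]';  python3 - <<'E'
from h import *
w=snap("wrist"); cv2.imwrite("pics/w5.png",w["image"])
from fit import fitcirc
P=cloud(w)
m=(abs(P[...,0]-547)<30)&(abs(P[...,1]+205)<30)&(abs(P[...,2]-38)<3); q=P[m]; print(len(q),q[:,:2].min(0),q[:,:2].max(0),np.median(q,0))
print(cv2.minEnclosingCircle(q[:,:2].astype(np.float32)))
E
```

```text
time_s: 42.1
ee_pos: [562.2, -205.5, 120.3]
ee_rot: [0.017, 0.706, 0.707, -0.03]
ft_force: [-0.1, 0.0, -0.4]
width: 0.7
1502 [ 529.99594063 -222.296064  ] [ 562.51825767 -190.31069472] [ 545.84639099 -206.20447623   37.49297654]
((546.3309936523438, -206.31158447265625), 16.510295867919922)
```

View pics/w5.png

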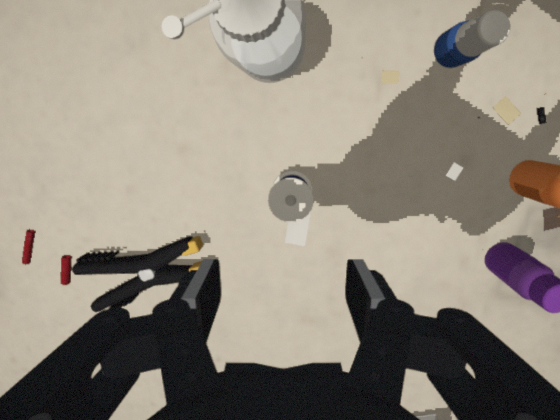

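```bash
python3 -m handwheel '[[0.005,-0.012,0,0],[0,0,0.012,0],[0,0,0.018,0],[0,0,0.018,0],[0,0,0,0],[0,0,0,0]]'
```

```text
time_s: 42.75
ee_pos: [553.8, -206.0, 75.5]
ee_rot: [0.022, 0.706, 0.707, -0.029]
ft_force: [-0.7, 0.0, 0.5]
width: 0.702
```

```bash
python3 -m handwheel '[[0.004,-0.008,0,0],[0,0,0.015,0],[0,0,0.015,0],[0,0,0,0],[0,0,0,0]]'; python3 -m handwheel '[[0,0,0,0]]'
```

```text
time_s: 43.25
ee_pos: [546.1, -204.5, 44.8]
ee_rot: [0.024, 0.706, 0.707, -0.028]
ft_force: [0.4, -0.2, 0.5]
width: 0.702
time_s: 43.35
ee_pos: [546.0, -204.5, 44.5]
ee_rot: [0.023, 0.706, 0.707, -0.028]
ft_force: [0.6, -0.6, 0.7]
width: 0.698
```

```bash
python3 -m handwheel '[[0,0,0.012,0],[0,0,0.008,0],[0,0,0,0]]'; python3 -m handwheel '[[0,0,0,0],[0,0,0,0],[0,0,0,0],[0,0,0,0],[0,0,0,0],[0,0,0,0]]' 15 30
```

```text
time_s: 43.65
ee_pos: [546.5, -206.4, 23.6]
ee_rot: [0.024, 0.706, 0.707, -0.028]
ft_force: [-0.1, -0.6, -0.2]
width: 0.7
time_s: 44.25
ee_pos: [546.8, -206.6, 23.9]
ee_rot: [0.024, 0.706, 0.707, -0.028]
ft_force: [0.3, 0.6, -0.1]
width: 0.366
```

```bash
python3 -m handwheel '[[0,0,-0.01,0],[0,0,-0.02,0],[0,0,-0.03,0],[0,0,-0.03,0],[0,0,-0.03,0],[0,0,-0.03,0],[0,0,-0.02,0]]'; python3 - <<'E'
from h import *
t=snap("scene"); cv2.imwrite("pics/s5.png",cv2.resize(t["image"][80:300,240:440],None,fx=2.7,fy=2.7))
E
```

```text
time_s: 44.95
ee_pos: [545.4, -192.1, 199.9]
ee_rot: [0.021, 0.706, 0.707, -0.029]
ft_force: [0.7, -0.5, -0.0]
width: 0.368
```

View pics/s5.png

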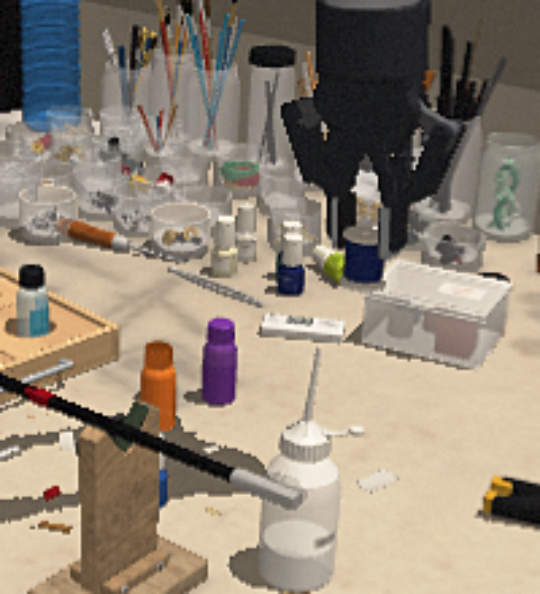

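```bash
python3 -m handwheel '[[0.015,0.001,0,0],[0.035,0.001,0,0],[0.035,0.001,0,0],[0.035,0.001,0,0],[0.035,0.001,0,0],[0.035,0.001,0,0],[0.035,0.001,0,0],[0.035,0.001,0,0]]'; python3 -m handwheel '[[0.035,0.001,0,0],[0.035,0.001,0,0],[0.035,0.001,0,0],[0.035,0.001,0,0],[0.02,0,0,0],[0.01,0,0,0],[0,0,0,0],[0,0,0,0]]'
```

```text
time_s: 45.8
ee_pos: [550.6, 78.7, 179.2]
ee_rot: [0.021, 0.708, 0.705, -0.03]
ft_force: [-0.4, 0.2, -0.8]
width: 0.369
time_s: 46.6
ee_pos: [542.8, 264.3, 156.0]
ee_rot: [0.016, 0.705, 0.708, -0.036]
ft_force: [0.0, 0.2, -0.4]
width: 0.365
```

```bash
python3 -m handwheel '[[0.003,0.012,0,0],[0,0.012,0,0],[0,0,0.02,0],[0,0,0.03,0],[0,0,0,0],[0,0,0,0],[0,0,0,0]]'
```

```text
time_s: 47.3
ee_pos: [568.1, 256.2, 106.8]
ee_rot: [0.017, 0.708, 0.705, -0.036]
ft_force: [-0.6, -0.5, -0.8]
width: 0.369
```

```bash
python3 -m handwheel '[[0.007,-0.001,0.01,0],[0,0,0.015,0],[0,0,0.01,0],[0,0,0,0],[0,0,0,0]]';  python3 - <<'E'
from h import *
s=snap("scene"); a=s["image"][120:260,140:320]
t=snap("side"); b=t["image"][120:260,200:380]
cv2.imwrite("pics/p7.png",np.hstack([cv2.resize(x,None,fx=2.2,fy=2.2,interpolation=cv2.INTER_CUBIC) for x in(a,b)]))
E
```

```text
time_s: 47.8
ee_pos: [567.7, 261.6, 71.3]
ee_rot: [0.018, 0.708, 0.705, -0.034]
ft_force: [-0.7, -0.2, -0.3]
width: 0.369
```

View pics/p7.png

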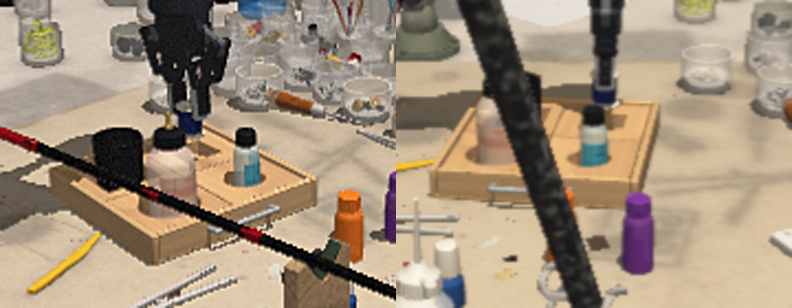

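```bash
python3 -m handwheel '[[0,-0.003,0.01,0],[0,0,0.008,0],[0,0,0,0]]'; python3 -m handwheel '[[0,0,0.006,0],[0,0,0,0]]'; python3 -m handwheel '[[0,0,0.005,0],[0,0,0,0]]'
```

```text
time_s: 48.2
ee_pos: [564.6, 260.3, 53.1]
ee_rot: [0.018, 0.708, 0.705, -0.033]
ft_force: [0.3, -0.1, 0.3]
width: 0.367
time_s: 48.4
ee_pos: [564.2, 259.7, 46.2]
ee_rot: [0.018, 0.708, 0.705, -0.034]
ft_force: [-0.5, -0.1, -0.1]
width: 0.366
time_s: 48.6
ee_pos: [564.2, 259.4, 40.9]
ee_rot: [0.018, 0.708, 0.705, -0.033]
ft_force: [-1.1, 0.0, -1.1]
width: 0.366
```

```bash
python3 -m handwheel '[[0,0,0.003,0],[0,0,0,0]]'; python3 -m handwheel '[[0,0,0.003,0],[0,0,0,0]]'
```

```text
time_s: 48.8
ee_pos: [564.4, 259.2, 37.8]
ee_rot: [0.018, 0.708, 0.705, -0.033]
ft_force: [0.1, -0.2, -0.7]
width: 0.366
time_s: 49.0
ee_pos: [565.2, 259.2, 35.7]
ee_rot: [0.019, 0.708, 0.705, -0.032]
ft_force: [-0.7, 0.2, 0.6]
width: 0.364
```

```bash
python3 -m handwheel '[[0,0,0,0],[0,0,0,0],[0,0,0,0]]' 52; python3 -m handwheel '[[0,0,-0.01,0],[0,0,-0.02,0],[0,0,-0.03,0],[0,0,-0.03,0],[0,0,-0.03,0],[0,0,-0.03,0],[0,0,-0.03,0],[0,0,0,0]]'; python3 - <<'E'
from h import *
s=snap("scene"); a=s["image"][120:260,140:320]
t=snap("side"); b=t["image"][120:260,200:380]
w=snap("wrist"); cv2.imwrite("pics/w6.png",w["image"])
cv2.imwrite("pics/p8.png",np.hstack([cv2.resize(x,None,fx=2.2,fy=2.2,interpolation=cv2.INTER_CUBIC) for x in(a,b)]))
from fit import fitcirc
P=cloud(w)
m=(abs(P[...,0]-565)<24)&(abs(P[...,1]-257)<24)&(abs(P[...,2]-50)<8); q=P[m]; print(len(q),np.percentile(q[:,2],[5,50,95])); print(cv2.minEnclosingCircle(q[:,:2].astype(np.float32)))
C=[cloud(s),cloud(t)]
for n,c0,r,lo,hi in [("dropper",(458,170),25.5,35,92),("epoxy",(556,158),14.5,35,70),("cup",(467,271),27.8,40,74),("wash",(435.7,-223.5),26.5,10,95),("lac",(434,-88),13.5,5,30)]:
    print(n,[fitcirc(P,np.array(c0,float),r,lo,hi,40) for P in C+[cloud(w)]])
E
```

```text
time_s: 49.3
ee_pos: [565.4, 259.2, 35.7]
ee_rot: [0.019, 0.708, 0.705, -0.032]
ft_force: [-0.3, 0.3, -0.1]
width: 0.518
time_s: 50.1
ee_pos: [568.3, 272.9, 226.1]
ee_rot: [0.019, 0.708, 0.705, -0.032]
ft_force: [0.3, -0.6, -0.1]
width: 0.518
788 [48.19990336 49.42183935 50.5513049 ]
((564.9780883789062, 259.1888427734375), 16.577804565429688)
dropper [(array([457.8, 171.5]), 423, 1.28), (array([459.2, 168.6]), 305, 1.28), (array([458.5, 168.7]), 1868, 1.42)]
epoxy [(array([556. , 159.2]), 164, 1.47), (array([557. , 157.3]), 181, 1.3), (array([558.3, 157.9]), 480, 0.83)]
cup [(array([466.3, 272.4]), 410, 1.34), (array([466.5, 268.7]), 68, 0.91), (array([469.8, 271.9]), 1014, 0.8)]
wash [(array([ 435.4, -222.6]), 1115, 1.26), (array([ 435.9, -224.4]), 1488, 1.13), None]
lac [(array([432.3, -87.7]), 36, 0.74), (array([435.5, -89.3]), 103, 1.0), (array([436.7, -88.2]), 121, 0.44)]
```

View pics/p8.png

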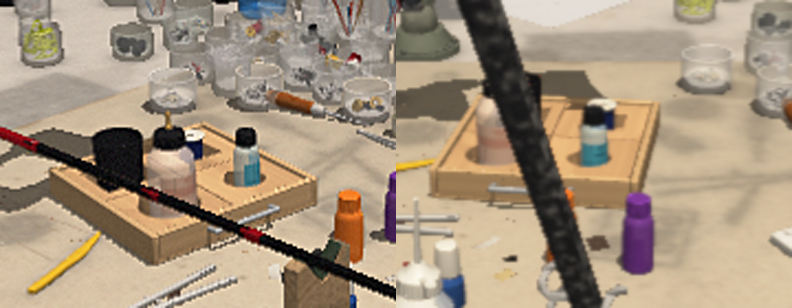

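View pics/w6.png

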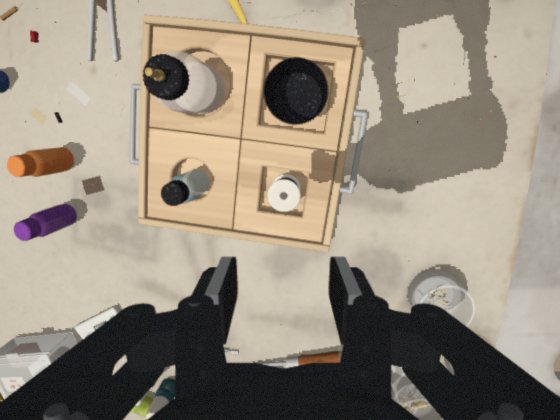

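All four items are in their wells. The spool top is level at 49.4 mm (expected 50), and the wash and lacquer bottles fit where they did at the start. The gripper is clear at 226 mm.

```bash
python3 -c "
from cell import *
print(close_job())"
```

```text
the job is handed in; nothing more can be done
None
```

The caddy is loaded and the job handed in at about 50 s. I placed the dropper in the wide round well, the epoxy in the narrow round, the cup in the wide square and the spool in the narrow square, in that order.

**Last checks:**
- **Heights:** the tops measured about 136, 85, 73 and 49.5 mm, against the expected 135, 86, 74 and 50. All four look upright and down on their well floors.
- **Left alone:** the wash and lacquer bottles measured at their starting positions to within about 1 mm, and the orange and purple look-alikes were not touched.
- **Off centre:** the dropper and epoxy stand about 5–6 mm off the middle of their wells, but inside them.
- **Tool lean:** the tool picked up a lean of up to about 5° during the moves, about 2–4.5° at each release. Each item stood upright in the pictures once released.
- **Side view:** the dropper and cup are partly hidden behind a black pole there, so for those two I relied mainly on the scene and wrist cameras.

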